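# Load the rotary tea caddy and close it

## Task

Take the lid off the rotary tea caddy, set it aside, and stow all the tea tins that are out on the counter (two or three) upright in its bays, one to a bay. The carousel was left between holes: before the first tin goes in, bring it to a hole where its spring pin snaps in, and go on from hole to hole by pulling up the black plunger knob, swinging the crank and letting the pin snap in. Finish with the pin snapped into the red-ringed home hole, then put the lid back on, fully down in the opening; leave the mug, jar and shaker where they are.

Things in the scene. Friction and masses are not known exactly. Their poses are not given: they have to be found in the camera images.
- caddy: Fixed tea caddy: white box 256 x 256 mm, aluminium hood on top (98 to 106 mm above the counter). Origin under its centre on the counter; the vertical carousel axis goes through it. Local x points to the side with the opening: a hole in the hood from local x 46 to 120 mm, y -75 to 75 mm. A blue crank (top 124 mm up, hub radius 19 mm, to 131 mm) above the hood is fixed to the carousel inside.
- carousel (a joint): Angle of carousel and crank, rad, counter-clockwise from above. Crank points to caddy direction 1.742 + this (from its local x). Holes at 0, 1.4 and 2.8 (home, red ring); stops at -0.12 and 2.92. Bays 0, 1, 2 are under the opening at 0, 1.4, 2.8. Starts between the first two holes. Stays where left (2 N at the knob turns it, plus pin drag). Play in a hole 0.02.
- plunger (a joint): Lift of the spring plunger, m: 0 = pin fully in a hole, 0.0095 = riding on the index arc (steel, 30 mm wide, top 116 mm above the counter), above 0.0105 = clear to turn, 0.016 = stop. The spring pulls it down, 6 N at 0 to 8.5 N at the stop. The round-tipped pin drops in by itself within about 3 mm of a hole.
- knob (a point): Centre of the black plunger knob (red cap) on the crank's end, 80 mm from the carousel axis: an upright cylinder 26 mm in diameter, 44 mm tall. Its centre is 148 mm above the counter when snapped in, plus the plunger's lift; its underside is then 2 mm over the crank. Pull it up and carry it round the axis.
- bay0 (a point): Centre of the floor of carousel bay 0, 22 mm above the counter, 85 mm from the carousel axis; turns with the carousel. Each bay is a six-sided pocket 64 mm across flats with a rim 10 mm high.
- bay1 (a point): Same for bay 1.
- bay2 (a point): Same for bay 2.
- window (a point): Fixed point on the caddy's local x axis, 85 mm from the carousel axis and 22 mm above the counter, below the opening: where the floor centre of the bay to be loaded stands when the pin is in a hole.
- lid_seat (a point): Fixed point where the lid's grip point comes when the lid is fully on: over the centre of the opening (local x 83 mm), 138 mm above the counter; its axes are the caddy's.
- lid_grip (a point): Grip point of the loose wooden lid (0.3 kg): a plate 94 x 176 x 6 mm (local x, y) over a plug 68 x 144 x 8 mm that enters the opening with 3 mm play all round. Handle: black upright bar on top, 16 mm thick (x), 90 mm long (y), 40 mm high. The point is on the bar, 40 mm above the plug's underside, 14 mm below the bar's top, 26 mm above the plate. Starts on the caddy.
- tin1_mid (a point): Middle of a round green tea tin, 56 mm in diameter, 66 mm tall, about 0.18 kg, standing on the counter; this point is half-way up. May be absent.
- tin2_mid (a point): Same, red tin. May be absent.
- tin3_mid (a point): Same, yellow tin. May be absent.
- mug_mid (a point): Middle of a blue mug, 80 mm in diameter, 90 mm tall. Bystander.
- jar_mid (a point): Middle of a storage jar, 80 mm in diameter, 120 mm tall. Bystander.
- shaker_mid (a point): Middle of a white shaker, 48 mm in diameter, 100 mm tall. Bystander.
Things that resemble listed ones, but are neither listed nor needed, are in the scene too. Leave any orange or purple look-alike of the part that bears tin3_mid alone. What is shaped like the part that bears tin1_mid but blue or orange is not meant.

How it is judged:
By the outcome, as a careful person would: the job done as asked, in the order asked, and still so for the second after the job is handed in, with the robot touching nothing.
Of tin1, tin2, tin3 only 2 to 3 are there at a start; the rules pass over those that are not, and their reading is None.
At some moment in a run one of lid, tin1, tin2, tin3 may be knocked a few centimetres aside while the robot is not near it.
Once in a run the grip may slacken for a moment while it holds something.
It also fails if it takes over 210 s, if anything falls off the work surface, if the arm or the gripper's body presses on something with over 40 N, if the wrist force passes 120 N, or if a joint passes its speed limit or range.

## Robot

A 6-joint arm with a two-finger parallel gripper is mounted at the origin on the work surface. World frame = base frame: x ahead of the robot, y to its left, z up, the work surface at z = 0. Lengths are in mm, angles in degrees, forces in N, time in s.
With the tool pointing down it reaches from about 300 to 850 mm from the base axis. Payload 4.2 kg.
Tool frame: the origin (TCP) lies on the centre line of the jaws, within the pads' length; the fingertips stand 11 mm ahead of it and the grasp point (between the pads) lies 8 mm behind it; z points along the fingers, y is the line along which they close (so a half turn about z gives the same grasp; the last joint's range is limited). The gripper opens to 91 mm and grips with 3 to 60 N. Pads are 32 mm wide; open, the fingers measure 118 mm over their backs; the gripper's body (76 mm by 178 mm) begins 60 mm behind the grasp point.
Start: joints at [-71.505, 18.312, 89.639, -0, 72.044, -1.146], TCP at [193.276, -541.559, 224.976] pointing down, gripper open.
Joint ranges: [-177.97, 177.97], [-48.28, 115.42], [12.27, 149.76], [-77.06, 257.06], [2.81, 150.46], [-146.56, 146.56]. Speed limits (degrees/s): [147.25, 147.25, 180, 180, 180, 180].

## Interface

Orientations are given as [roll, pitch, yaw] about the fixed x, y, z axes, in that order (R = Rz(yaw) Ry(pitch) Rx(roll)).
In Python, from workcell import env, grab_frame, camera_model, models gives the robot as it stands.
- The arm moves only by the shell command python3 -m crank 'ROWS' [FORCE]. ROWS is text: rows parted by semicolons, each of 7 numbers parted by spaces: the closure, from -1 (fully open) to 1 (shut), so that 0 is half open, then the shift along the tool's x, y, z in mm, then the turn, a rotation vector about the tool's x, y, z in degrees. A call has 1 to 10 rows; each row shifts and turns the commanded pose from where the row before left it, along the tool's axes as they then stand; what a row does not reach is not made up. A row lasts 1/8 s, in which the tool goes at most 62.5 mm and 10.7 degrees, less where a joint would pass 70% of its speed; a pose out of reach is approached as far as the arm can. A call is refused whole if a number of a shift passes 62.5 or a number of a turn 10.7, either way. A call with a gripper value outside its range is refused whole. The fingers move at their own pace and stop on an object; FORCE is the grip in N (left out, the last holds). Time passes only in rows, so rows that do not move let the fingers close. It gives the time, the measured TCP pose, the force, the opening and the grip force at its end, in the units of the state.
- env.state(): the state, without advancing time (a new reading comes with each control period).
- grab_frame(name): name is "scene" or "top" or "wrist"; returns the picture (480x640x3 uint8, blue, green, red); there is no depth.
- camera_model(name): a dict with "K" (3x3 intrinsics, pixels), "k1" (the pictures are not rectified: a ray, as slopes to the right and down, at radius r is drawn at 1 + k1 r^2 times it, then the intrinsics apply), "R" (3x3) and "t" (3): a world point X has camera coordinates R X + t; the wrist camera has in their place "mount" (4x4, takes a point from camera to tool coordinates, whose origin is the TCP and whose axes are the flange's). Camera axes: x right, y down, z forward; pixel columns grow to the right and rows downward; lengths in mm; the calibration is good to about 2 mm. A picture is of the moment at which its call begins: read the wrist's pose just before it. camera_model takes no time and is no camera call.
- env.job_done(): hands the job in; it is judged then, once.
Trained networks look in the newest picture that a camera, given by its name, has taken for a name from the list of things; names that differ only in an ending like _2 or _b are one class to them, and where a whole thing is asked for, a point or a joint stands for the part that bears it (a point fixed in the world has none). Each returns a list of dicts, best first, with "p" (0 to 1); they miss things now and then, are a little off and sometimes report something else, mostly with a low value. They report only what shows in the picture. A call takes as long as a camera call. They do not tell look-alikes from the thing itself.
- models.search_frame(name, camera): "point" ([x, y, z] in mm, in world coordinates, good to about 4 mm: the middle of the surface that is visible of it).
The state is a dict: "time_s": time; "qpos": joint angles; "qvel": joint speeds; "effort": joint torques, N m; "ee_pos": TCP position; "ee_rot": TCP orientation; "force": force on the tool from outside, world axes, zero at the start; "torque": the same for the moment, N m; "gripper_width": finger opening in mm; "gripper_force": force on a finger pad.
Only numpy, scipy, OpenCV 4.12 (cv2) and the standard library are available. Lean on these libraries where they do the work, as an engineer would, in place of code of your own. Each camera call takes 0.05 s, during which the arm holds its last target. There are 200 camera calls.

## Working session

There is one attempt and no reset: what is moved stays moved. The work goes in short steps, Python scripts to look and compute and a shell command to move; the robot and the scene stay as the last step left them, time stands still between calls to the robot, and variables do not carry over. Pictures are saved under pics/ and viewed, at most 15 in all, crops included, and the job is handed in when it is done.

```bash
ls; mkdir -p pics; cat > h.py <<'E'
import numpy as np, cv2
from scipy.spatial.transform import Rotation as Ro
from workcell import env, grab_frame, camera_model, models
def pose():
    s=env.state(); return np.array(s["ee_pos"],float), Ro.from_euler('xyz',s["ee_rot"],degrees=True).as_matrix()
def cam(name,p=None):
    m=camera_model(name); K=np.array(m["K"]);k1=m["k1"]
    if name=="wrist":
        P,R=p if p else pose(); M=np.array(m["mount"]); Rc=R@M[:3,:3]; c=R@M[:3,3]+P
        return K,k1,Rc.T,-Rc.T@c
    return K,k1,np.array(m["R"]),np.array(m["t"]).ravel()
def px2w(name,u,v,z,p=None):
    K,k1,R,t=cam(name,p)
    r=cv2.undistortPoints(np.array([[[u,v]]],float),K,np.array([k1,0,0,0.]))[0,0]
    d=R.T@np.array([r[0],r[1],1]); c=-R.T@t
    return c+d*(z-c[2])/d[2]
def w2px(name,X,p=None):
    K,k1,R,t=cam(name,p)
    return cv2.projectPoints(np.array(X,float).reshape(-1,1,3),cv2.Rodrigues(R)[0],t,K,np.array([k1,0,0,0.]))[0][:,0]
def go(target,yaw=None):
    "tool-frame shift to world target, tool pointing down"
    P,R=pose(); print("tool shift",np.round(R.T@(np.array(target)-P),1),"yaw_now",round(yawof(R),1))
def yawof(R): return np.degrees(np.arctan2(R[1,1],R[0,1])) # direction of tool y
def st():
    s=env.state(); print(round(s["time_s"],2),np.round(s["ee_pos"],1),np.round(s["ee_rot"],1),"F",np.round(s["force"],1),"w",round(s["gripper_width"],1),round(s["gripper_force"],1))
E
python3 - <<'E'
from h import *
st()
for c in ("scene","top"):
    im=grab_frame(c); cv2.imwrite(f"pics/{c}0.png",im)
    for n in ["caddy","knob","lid_grip","tin1_mid","tin2_mid","tin3_mid","mug_mid","jar_mid","shaker_mid"]:
        print(c,n,[(round(d["p"],2),np.round(d["point"]).tolist(),w2px(c,d["point"])[0].round().tolist()) for d in models.search_frame(n,c)])
E
```

```text
pics
0.0 [ 193.1 -541.1  224.1] [-179.9    0.    19.6] F [ 0.3 -0.1 -0.4] w 90.9 0.0
scene caddy [(0.67, [557.0, 48.0, 104.0], [335.0, 294.0])]
scene knob [(0.78, [497.0, 62.0, 166.0], [357.0, 260.0]), (0.37, [593.0, 392.0, 92.0], [477.0, 387.0])]
scene lid_grip [(0.59, [644.0, 30.0, 113.0], [306.0, 315.0])]
scene tin1_mid [(0.84, [528.0, -383.0, 58.0], [192.0, 222.0]), (0.78, [429.0, -433.0, 53.0], [202.0, 194.0]), (0.56, [560.0, -487.0, 54.0], [152.0, 215.0]), (0.37, [488.0, 62.0, 168.0], [359.0, 256.0])]
scene tin2_mid [(0.93, [586.0, -235.0, 60.0], [225.0, 261.0]), (0.73, [658.0, 264.0, 53.0], [400.0, 390.0])]
scene tin3_mid [(0.91, [345.0, -242.0, 56.0], [281.0, 202.0]), (0.82, [442.0, -243.0, 53.0], [259.0, 225.0]), (0.7, [315.0, -330.0, 53.0], [260.0, 184.0]), (0.18, [557.0, 50.0, 107.0], [336.0, 293.0])]
scene mug_mid [(0.68, [655.0, 263.0, 51.0], [400.0, 389.0])]
scene jar_mid [(0.63, [592.0, 394.0, 94.0], [478.0, 386.0])]
scene shaker_mid [(0.63, [401.0, -345.0, 65.0], [235.0, 197.0])]
top caddy [(0.73, [513.0, 12.0, 105.0], [302.0, 223.0])]
top knob [(0.73, [652.0, 270.0, 40.0], [202.0, 175.0]), (0.69, [480.0, 59.0, 181.0], [281.0, 232.0])]
top lid_grip [(0.56, [627.0, 22.0, 115.0], [298.0, 176.0])]
top tin1_mid [(0.73, [418.0, -443.0, 65.0], [488.0, 259.0]), (0.61, [513.0, -396.0, 69.0], [468.0, 222.0]), (0.59, [549.0, -491.0, 63.0], [505.0, 207.0])]
top tin2_mid [(0.78, [565.0, -246.0, 70.0], [406.0, 202.0])]
top tin3_mid [(0.97, [329.0, -249.0, 66.0], [411.0, 298.0]), (0.75, [297.0, -338.0, 70.0], [448.0, 310.0]), (0.65, [655.0, 270.0, 39.0], [202.0, 174.0]), (0.63, [428.0, -250.0, 65.0], [410.0, 257.0]), (0.58, [514.0, 12.0, 108.0], [302.0, 222.0])]
top mug_mid []
top jar_mid [(0.82, [553.0, 373.0, 121.0], [152.0, 208.0])]
top shaker_mid [(0.59, [385.0, -350.0, 95.0], [453.0, 273.0])]
```

```bash
python3 - <<'E'
from h import *
a=cv2.imread("pics/top0.png"); b=cv2.imread("pics/scene0.png")
cv2.imwrite("pics/top_crop.png",cv2.resize(a[120:350,130:530],(800,460),interpolation=cv2.INTER_CUBIC))
E
```

```text
(no output)
```

View pics/top_crop.png

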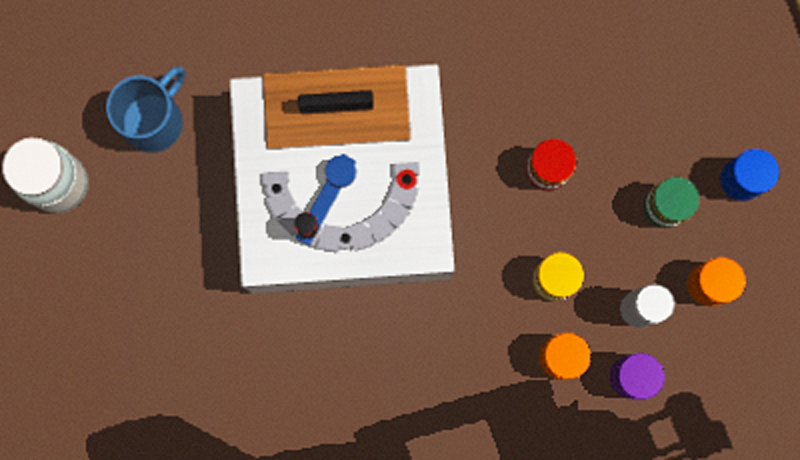

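View pics/scene0.png

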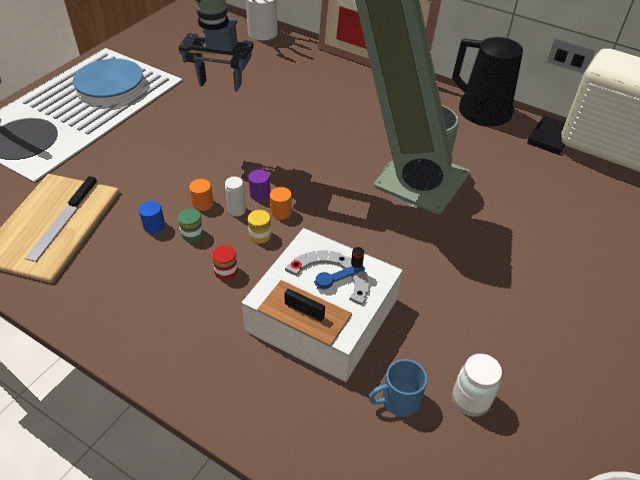

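Top crop (2x, offset 130,120): lid handle at (335,101), hub (341,171), knob (305,222), red home hole (406,180), tins red (553,162), green (675,201), yellow (560,275). Candidates for the tins are orange (720,280)/(567,355), purple (640,377) and blue (756,173), which are look-alikes by colour. The green one with its white label band, the red one and the yellow one fit, so all three tins are present.

```bash
python3 - <<'E'
from h import *
f=lambda u,v,z:px2w("top",130+u/2,120+v/2,z)[:2].round(1)
c=[f(*p,106) for p in [(230,80),(438,65),(454,272),(243,290)]]
print("corners",c,[np.linalg.norm(c[i]-c[i-1]) for i in range(4)],np.mean(c,0))
for i,j in((1,0),(2,3)): d=c[j]-c[i];print(np.degrees(np.arctan2(d[1],d[0]))-90)
print("hub",f(341,171,131),"holes",f(276,188,116),f(345,238,116),f(406,179,116),"knob",f(305,222,172))
print("lid",[f(*p,112) for p in [(264,74),(408,66),(410,139),(267,148)]],"handle",f(300,101,152),f(372,100,152),f(336,101,152))
for n,u,v in(("r",553,162),("g",675,201),("y",560,275)): print(n,f(u,v-1,66))
print(camera_model("wrist"))
E
```

```text
corners [array([672.3, 151. ]), array([ 685.8, -105.3]), array([ 429.3, -118. ]), array([412.7, 136.5])] [np.float64(260.0046345740783), np.float64(256.65529412034346), np.float64(256.814213002318), np.float64(255.04080065746342)] [550.025  16.05 ]
3.0151341530808367
3.731884340779871
hub [551.1  15.4] holes [534.7  94.8] [472.   12.4] [542.5 -62.5] knob [484.2  56.6]
lid [array([677.3, 108.5]), array([683.7, -68.2]), array([592.5, -68.6]), array([585. , 105.6])] handle [632.6  62.1] [632.  -23.5] [631.7  19.3]
r [ 570.5 -247.9]
g [ 517.9 -397. ]
y [ 428.3 -251.1]
{'K': array([[366.25281845,   0.        , 318.47477263],
       [  0.        , 366.25281845, 237.87620607],
       [  0.        ,   0.        ,   1.        ]]), 'k1': -0.05878291272490273, 'mount': array([[-5.02619451e-04, -9.60428877e-01, -2.78524899e-01,
         7.82361713e+01],
       [ 9.99999830e-01, -4.00001009e-04, -4.25264836e-04,
         5.83899603e-01],
       [ 2.97026388e-04, -2.78525065e-01,  9.60428915e-01,
        -1.59422222e+02],
       [ 0.00000000e+00,  0.00000000e+00,  0.00000000e+00,
         1.00000000e+00]])}
```

```bash
python3 -m crank '-1 30 -20 -20 0 0 0;-1 47.6 -32.7 -15 0 0 -5;-1 48 -33 -15 0 0 0;-1 48 -33 -10 0 0 0;-1 48 -33 0 0 0 0;-1 48 -33 0 0 0 0;-1 48 -33 0 0 0 0;-1 48 -33 0 0 0 0;-1 48 -33 0 0 0 0;-1 48 -33 0 0 0 0'; python3 -m crank '-1 48 -33 0 0 0 0;-1 48 -33 0 0 0 0;-1 0 0 0 0 0 -10.5;-1 0 0 0 0 0 -10.5;-1 0 0 0 0 0 -10.5;-1 0 0 0 0 0 -10.5;-1 0 0 0 0 0 -10.5;-1 0 0 0 0 0 -10.5;-1 0 0 0 0 0 -5.5;-1 0 0 0 0 0 0'
python3 -c "
from h import *
st();go([632,19,230])"
```

```text
time_s: 2.25
ee_pos: [488.4, -64.0, 285.2]
ee_rot: [180.0, -0.0, 24.7]
force: [1.1, -0.3, -0.0]
gripper_width: 91.2
gripper_force: 0.0
time_s: 3.5
ee_pos: [547.3, 34.2, 285.0]
ee_rot: [180.0, 0.0, 93.1]
force: [-0.3, 0.0, 0.1]
gripper_width: 91.3
gripper_force: 0.0
3.5 [547.3  34.2 285. ] [180.    0.   93.1] F [-0.3  0.   0.1] w 91.3 0.0
tool shift [-19.7  83.7  55. ] yaw_now 3.1
```

```bash
python3 - <<'E'
from h import *
im=grab_frame("wrist"); cv2.imwrite("pics/w1.png",im)
for n in ["knob","lid_grip"]: print(n,[(round(d["p"],2),np.round(d["point"])) for d in models.search_frame(n,"wrist")])
E
```

```text
knob [(0.89, array([485.,  57., 181.])), (0.32, array([512.,  37., 128.]))]
lid_grip [(0.95, array([625.,  46., 109.]))]
```

View pics/w1.png

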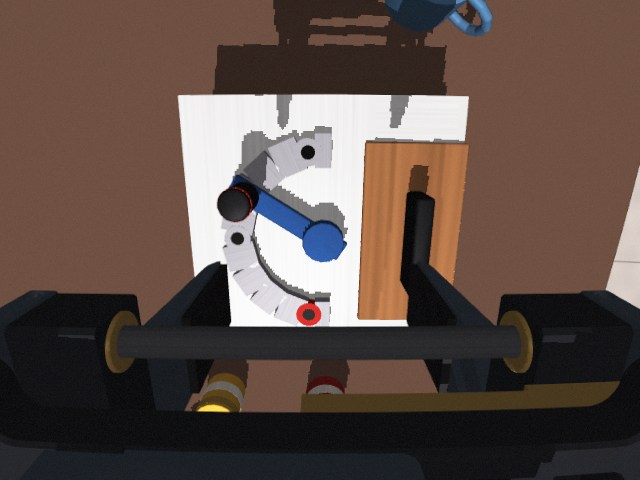

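Wrist view: hub at (322,241), knob (235,203), holes (308,152), (237,238), red (309,314), and the lid plate's far edge from (366,141) to (467,143).

```bash
python3 - <<'E'
from h import *
f=lambda u,v,z:px2w("wrist",u,v,z)[:2].round(1)
print("hub",f(322,241,131),"holes",f(308,152,116),f(237,238,116),f(309,314,116),"knob cap",f(237,203,178))
print("corners",f(179,95,106),f(468,97,106))
print("lid",f(366,141,112),f(467,144,112),f(359,319,112),"handle far top",f(416,192,152),f(434,197,152))
h=[f(308,152,116),f(237,238,116),f(309,314,116)]
# fit centre+yaw from holes R=80
from scipy.optimize import least_squares
A=1.742+np.array([0,1.4,2.8])
g=lambda q:(np.c_[q[0]+80*np.cos(A+q[2]),q[1]+80*np.sin(A+q[2])]-h).ravel()
s=least_squares(g,[550,15,.05]);print(s.x[:2],np.degrees(s.x[2]),s.fun.round(1))
E
```

```text
hub [550.8  18.8] holes [534.4  95. ] [471.6  13. ] [542.5 -62.1] knob cap [485.2  58.8]
corners [418.7 138.3] [672.6 150.3]
lid [585.  107.1] [675.4 110. ] [593.4 -67.3] handle far top [623.7  70.2] [638.9  67. ]
[551.85083079  17.14019244] 2.9287250495906183 [-0.2  0.2  0.4  0.  -0.2 -0.2]
```

```bash
python3 -m crank '-0.4 -9.4 42 0 0 0 0;-0.4 -9.4 42.3 0 0 0 0;-0.4 0 0 50 0 0 0;-0.4 0 0 50 0 0 0;-0.4 0 0 35 0 0 0;-0.4 0 0 20 0 0 0;-0.4 0 0 0 0 0 0;1 0 0 0 0 0 0;1 0 0 0 0 0 0;1 0 0 0 0 0 0' 40;python3 -m crank '1 0 0 0 0 0 0;1 0 0 0 0 0 0;1 0 0 0 0 0 0'
```

```text
time_s: 4.9
ee_pos: [633.0, 20.1, 130.9]
ee_rot: [179.9, 0.0, 93.1]
force: [-0.2, 0.5, 0.1]
gripper_width: 36.7
gripper_force: 0.0
time_s: 5.28
ee_pos: [633.1, 20.1, 130.3]
ee_rot: [179.9, 0.0, 93.1]
force: [1.1, 0.1, 1.4]
gripper_width: 15.9
gripper_force: 40.0
```

```bash
python3 -m crank '1 0 0 -10 0 0 0;1 0 0 -30 0 0 0;1 0 0 -40 0 0 0;1 0 0 -30 0 0 0;1 32 -23.7 0 0 0 0;1 32 -23.7 0 0 0 0;1 32 -23.7 0 0 0 0;1 32 -23.7 0 0 0 0;1 32 -23.7 0 0 0 0;1 32 -23.7 0 0 0 0' 50;python3 -m crank '1 32 -23.7 0 0 0 0;1 32 -23.7 0 0 0 0;1 0 0 0 0 0 0;1 0 0 50 0 0 0;1 0 0 50 0 0 0;1 0 0 50 0 0 0;1 0 0 30 0 0 0;1 0 0 15 0 0 0;1 0 0 0 0 0 0'
python3 -c "
from h import *
st();cv2.imwrite('pics/t2.png',grab_frame('top'))"
```

```text
time_s: 6.52
ee_pos: [478.4, 204.6, 240.0]
ee_rot: [-179.9, 0.0, 93.1]
force: [1.0, 0.7, -2.8]
gripper_width: 16.1
gripper_force: 50.0
time_s: 7.65
ee_pos: [429.3, 264.8, 44.6]
ee_rot: [-179.9, 0.1, 93.1]
force: [-0.1, -0.3, -1.9]
gripper_width: 15.9
gripper_force: 50.0
7.65 [429.3 264.8  44.6] [-1.799e+02  1.000e-01  9.310e+01] F [-0.1 -0.3 -1.9] w 15.9 50.0
```

```bash
python3 -m crank '1 0 0 6 0 0 0;1 0 0 4 0 0 0;1 0 0 2 0 0 0;1 0 0 0.7 0 0 0;1 0 0 0 0 0 0';python3 -c "
from h import *
st()"
```

```text
time_s: 8.32
ee_pos: [429.3, 265.3, 32.3]
ee_rot: [180.0, -0.0, 93.1]
force: [-0.7, -0.9, -2.5]
gripper_width: 15.9
gripper_force: 50.0
8.32 [429.3 265.3  32.3] [180.   -0.   93.1] F [-0.7 -0.9 -2.5] w 15.9 50.0
```

```bash
python3 -m crank '-0.4 0 0 0 0 0 0;-0.4 0 0 0 0 0 0;-0.4 0 0 0 0 0 0;-0.4 0 0 -20 0 0 0;-0.4 0 0 -50 0 0 0;-0.4 0 0 -60 0 0 0;-0.4 0 0 -60 0 0 0;-0.4 0 0 -28 0 0 0;-0.4 -20 5 0 0 0 0;-0.4 -20 10 0 0 0 0';python3 -m crank '-0.4 -50 10 0 0 0 0;-0.4 -50 10 0 0 0 0;-0.4 -50 10 0 0 0 0;-0.4 0 0 0 0 0 0'
python3 - <<'E'
from h import *
st();im=grab_frame("wrist"); cv2.imwrite("pics/w3.png",im)
im=grab_frame("top"); cv2.imwrite("pics/top3.png",im)
for n in ["knob"]: print(n,[(round(d["p"],2),np.round(d["point"])) for d in models.search_frame(n,"wrist")])
E
```

```text
time_s: 9.57
ee_pos: [446.3, 225.9, 250.9]
ee_rot: [179.9, -0.0, 93.2]
force: [-0.5, 0.9, 0.1]
gripper_width: 64.0
gripper_force: 0.0
time_s: 10.07
ee_pos: [485.0, 75.4, 250.2]
ee_rot: [180.0, 0.0, 92.9]
force: [-0.4, 0.6, 0.2]
gripper_width: 63.9
gripper_force: 0.0
10.07 [485.   75.4 250.2] [180.    0.   92.9] F [-0.4  0.6  0.2] w 63.9 0.0
knob [(0.75, array([482.,  63., 181.]))]
```

View pics/w3.png

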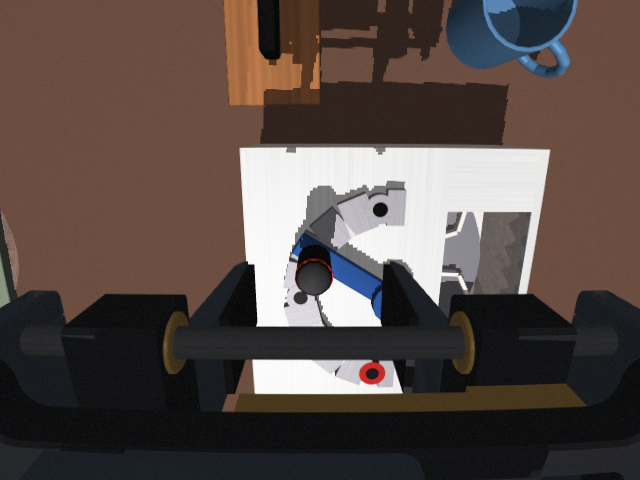

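Knob cap at (314,277), holes (380,210), (301,298), (372,373); opening corners (447,212) and (530,212).

```bash
python3 - <<'E'
from h import *
f=lambda u,v,z:px2w("wrist",u,v,z)[:2].round(1)
h=[f(380,210,116),f(301,298,116),f(372,373,116)]
print("holes",h,"knob cap",f(314,277,179.5), "open",f(447,212,106),f(530,212,106))
from scipy.optimize import least_squares
A=1.742+np.array([0,1.4,2.8])
g=lambda q:(np.c_[q[0]+80*np.cos(A+q[2]),q[1]+80*np.sin(A+q[2])]-h).ravel()
s=least_squares(g,[550,15,.05]);print(s.x[:2],np.degrees(s.x[2]),s.fun.round(1))
E
```

```text
holes [array([533.2,  98.2]), array([471.8,  16. ]), array([541.9, -58.2])] knob cap [481.6  62.4] open [592.5  97.7] [665.5 102. ]
[551.30777385  20.68660999] 3.2173782554686623 [ 0.1  0.4 -0.4  0.2  0.3 -0.6]
```

```bash
python3 -m crank '-0.4 -15.3 -2.4 20 0 0 0;-0.4 0 0 35 0 0 0;-0.4 0 0 30 0 0 0;-0.4 0 0 13 0 0 0;-0.4 0 0 0 0 0 0;1 0 0 0 0 0 0;1 0 0 0 0 0 0;1 0 0 0 0 0 0;1 0 0 0 0 0 0;1 0 0 0 0 0 0' 40
python3 - <<'E'
from h import *
st();im=grab_frame("scene"); cv2.imwrite("pics/s4.png",im)
cv2.imwrite("pics/s4c.png",cv2.resize(im[200:380,220:460],(800,600),interpolation=cv2.INTER_CUBIC))
E
```

```text
time_s: 11.48
ee_pos: [482.3, 62.6, 152.4]
ee_rot: [-179.9, 0.0, 93.1]
force: [-2.6, 0.6, 3.9]
gripper_width: 25.2
gripper_force: 40.0
11.47 [482.3  62.6 152.4] [-179.9    0.    93.1] F [-2.6  0.6  3.9] w 25.2 40.0
```

View pics/s4c.png

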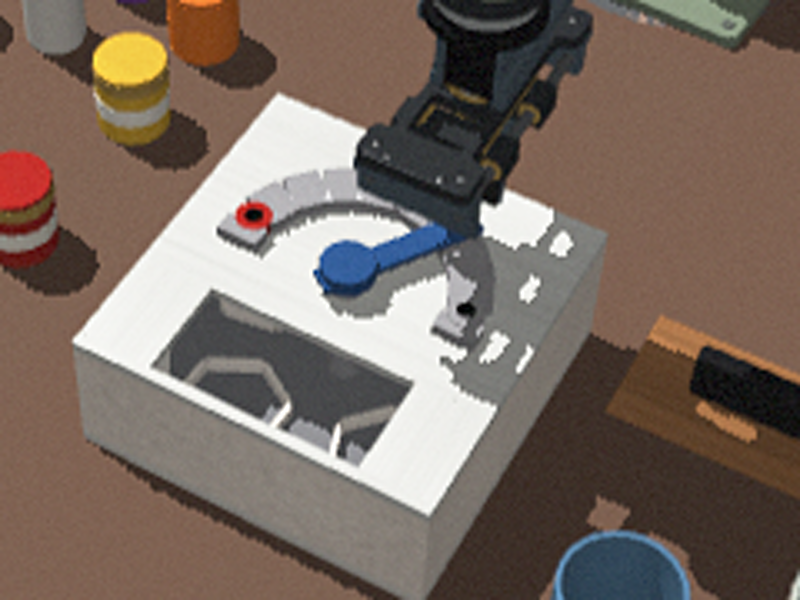

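```bash
python3 -m crank '1 0 0 -2 0 0 0;1 0 0 -1.8 0 0 0;1 0 0 0 0 0 0' ; python3 -m crank '1 8.15 6.56 0 0 0 7.5;1 8.15 6.56 0 0 0 7.5;1 8.15 6.56 0 0 0 7.5;1 8.15 6.56 0 0 0 7.5;1 8.15 6.56 0 0 0 7.5;1 8.15 6.56 0 0 0 7.5;1 0 0 0 0 0 0'
```

```text
time_s: 11.9
ee_pos: [482.3, 62.6, 155.1]
ee_rot: [-179.9, 0.0, 93.1]
force: [-1.6, 0.6, -7.7]
gripper_width: 25.4
gripper_force: 40.0
time_s: 12.78
ee_pos: [533.8, 98.6, 155.5]
ee_rot: [180.0, -0.0, 48.2]
force: [2.7, 1.3, -9.0]
gripper_width: 25.5
gripper_force: 40.0
```

```bash
python3 -m crank '1 0 0 3 0 0 0;1 0 0 3 0 0 0;1 0 0 0 0 0 0'; python3 -m crank '1 0 0 3 0 0 0;1 0 0 3 0 0 0;1 0 0 0 0 0 0'
```

```text
time_s: 13.15
ee_pos: [533.9, 98.6, 151.3]
ee_rot: [179.9, -0.2, 48.2]
force: [2.9, 1.8, -0.3]
gripper_width: 25.7
gripper_force: 40.0
time_s: 13.52
ee_pos: [536.2, 99.2, 143.8]
ee_rot: [179.8, -0.4, 48.0]
force: [11.5, 4.1, -10.7]
gripper_width: 25.3
gripper_force: 40.0
```

```bash
python3 -m crank '-0.4 0 0 0 0 0 0;-0.4 0 0 0 0 0 0;-0.4 0 0 0 0 0 0;-0.4 0 0 -40 0 0 0;-0.4 0 0 -50 0 0 0;-0.4 -20 0 0 0 0 0;-0.4 0 0 0 0 0 0'; python3 - <<'E'
from h import *
st();p=pose();im=grab_frame("wrist"); cv2.imwrite("pics/w5.png",im)
print([(round(d["p"],2),np.round(d["point"])) for d in models.search_frame("knob","wrist")])
C=np.array([551.3,20.3]);a=np.radians(102.9)
for z in (170,179.5): print(z,w2px("wrist",[*(C+80*np.array([np.cos(a),np.sin(a)])),z],p))
E
```

```text
time_s: 14.4
ee_pos: [517.8, 82.4, 233.6]
ee_rot: [-179.9, 0.1, 48.1]
force: [-0.1, 0.9, -0.0]
gripper_width: 63.8
gripper_force: 0.0
14.4 [517.8  82.4 233.6] [-1.799e+02  1.000e-01  4.810e+01] F [-0.1  0.9 -0. ] w 63.8 0.0
[(0.58, array([534.,  94., 173.])), (0.48, array([588.,  54., 104.]))]
170 [[320.06664284 224.21888593]]
179.5 [[320.11752359 228.06848345]]
```

View pics/w5.png

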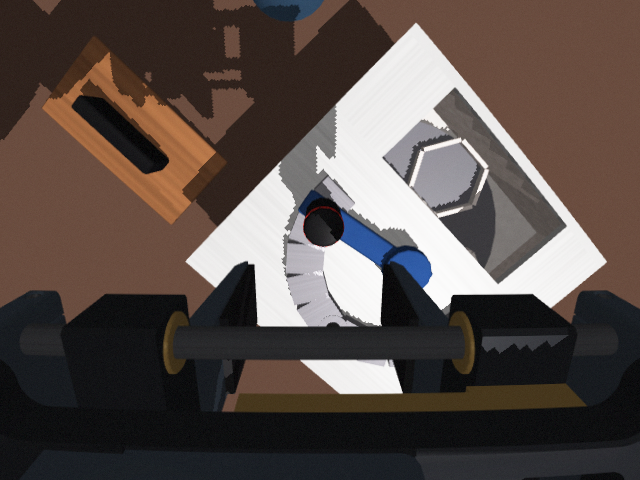

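Knob cap at (323,226), bay hexagon centre about (449,176), opening corners (455,88), (566,226), (497,283), (383,157).

```bash
python3 - <<'E'
from h import *
f=lambda u,v,z:px2w("wrist",u,v,z)[:2].round(1)
print("hex",f(449,176,32),"open",[f(*q,106) for q in((455,88),(566,226),(497,283),(383,157))],np.mean([f(*q,106) for q in((455,88),(566,226),(497,283),(383,157))],0),"knob",f(323,226,170),f(302,226,170),f(344,226,170), f(302,226,180)-f(344,226,180))
a=np.radians(3.1);C=np.array([551.3,20.3]);print("window",C+85*np.array([np.cos(a),np.sin(a)]),"seat",C+83*np.array([np.cos(a),np.sin(a)]))
E
```

```text
hex [638.4  24.8] open [array([667. ,  97.8]), array([674.4, -49.9]), array([601.9, -52.7]), array([595. ,  94.4])] [634.575  22.4  ] knob [534.8  97.1] [525.  105.8] [544.6  88.3] [-18.7  16.7]
window [636.17561698  24.8966991 ] seat [634.17854364  24.78854148]
```

```bash
python3 -m crank '-1 0 0 0 0 0 9;-1 0 0 0 0 0 9;-1 0 0 0 0 0 9;-1 0 0 0 0 0 9;-1 0 0 0 0 0 9;-1 5 47 0 0 0 0;-1 5 47 0 0 0 0;-1 5 47 0 0 0 0;-1 5 47 0 0 0 0;-1 5 47 0 0 0 0'; python3 -m crank '-1 5 47 0 0 0 0;-1 5 47 0 0 0 0;-1 0 0 0 0 0 0;-1 0 0 0 0 0 0'; cat > tin.py <<'E'
from h import *
import sys
col=sys.argv[1]; name=sys.argv[2]
st();p=pose();im=grab_frame("wrist"); cv2.imwrite(f"pics/tin_{name}.png",im)
hsv=cv2.cvtColor(im,cv2.COLOR_BGR2HSV);H,S,V=[hsv[...,i].astype(int) for i in range(3)]
m={"r":((H<5)|(H>174))&(S>180),"g":(H>55)&(H<88)&(S>90),"y":(H>24)&(H<34)&(S>150)}[col]&(V>110)
m=m.astype(np.uint8); m=cv2.morphologyEx(m,cv2.MORPH_OPEN,np.ones((3,3)))
n,lab,stt,cen=cv2.connectedComponentsWithStats(m)
for i in range(1,n):
    if stt[i,4]<150: continue
    cs,_=cv2.findContours((lab==i).astype(np.uint8),cv2.RETR_EXTERNAL,cv2.CHAIN_APPROX_NONE)
    (u,v),r=cv2.minEnclosingCircle(max(cs,key=len)); a=px2w("wrist",u-r,v,66,p)-px2w("wrist",u+r,v,66,p)
    X=px2w("wrist",u,v,66,p); print("px",round(u),round(v),"area",stt[i,4],"diam@66",np.linalg.norm(a).round(1),"world",X[:2].round(1)); go([X[0],X[1],42])
E
python3 tin.py r red1
```

```text
time_s: 15.75
ee_pos: [557.2, -151.1, 232.4]
ee_rot: [-179.9, 0.1, 3.1]
force: [0.1, -0.0, 0.4]
gripper_width: 91.3
gripper_force: 0.0
time_s: 16.25
ee_pos: [572.1, -242.5, 232.6]
ee_rot: [-179.9, 0.1, 3.1]
force: [0.5, -0.1, 0.3]
gripper_width: 91.3
gripper_force: 0.0
16.25 [ 572.1 -242.5  232.6] [-1.799e+02  1.000e-01  3.100e+00] F [ 0.5 -0.1  0.3] w 91.3 0.0
px 324 221 area 2667 diam@66 53.9 world [ 572.3 -247.8]
tool shift [  0.2   6.  191.1] yaw_now -86.8
px 100 256 area 496 diam@66 34.1 world [525.3 -33.9]
tool shift [ -34.9 -210.2  191.5] yaw_now -86.8
```

View pics/tin_red1.png

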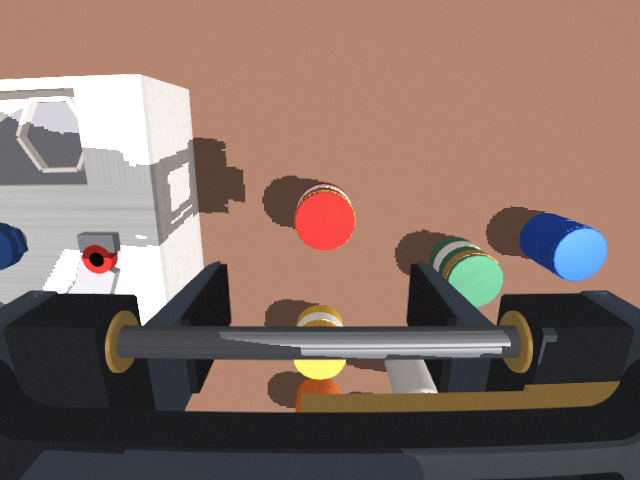

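The crop shows the red tin with its white label band at (325,220), alone; green at (472,278), blue look-alike at (578,248).

```bash
python3 -m crank '-1 0.2 5.5 50 0 0 0;-1 0 0 55 0 0 0;-1 0 0 50 0 0 0;-1 0 0 25 0 0 0;-1 0 0 11 0 0 0;-1 0 0 0 0 0 0;1 0 0 0 0 0 0;1 0 0 0 0 0 0;1 0 0 0 0 0 0;1 0 0 0 0 0 0' 30; python3 -m crank '1 0 0 0 0 0 0;1 0 0 0 0 0 0'
```

```text
time_s: 17.55
ee_pos: [573.0, -248.7, 43.5]
ee_rot: [180.0, -0.0, 3.1]
force: [-0.4, 0.5, 2.8]
gripper_width: 55.5
gripper_force: 30.0
time_s: 17.8
ee_pos: [573.1, -248.7, 43.5]
ee_rot: [180.0, -0.0, 3.1]
force: [-0.3, 0.9, 4.3]
gripper_width: 55.8
gripper_force: 30.0
```

```bash
python3 -m crank '1 0 0 -15 0 0 0;1 0 0 -50 0 0 0;1 0 0 -50 0 0 0;1 0 0 -25 0 0 0;1 13 -44.8 0 0 0 0;1 13 -44.8 0 0 0 0;1 13 -44.8 0 0 0 0;1 13 -44.8 0 0 0 0;1 13 -44.8 0 0 0 0;1 13.2 -45.1 0 0 0 0' 35; python3 -m crank '1 0 0 0 0 0 0;1 0 0 0 0 0 0'; python3 -c "
from h import *
st();go([636.8,24.6,68]);grab_frame('wrist');cv2.imwrite('pics/w6.png',grab_frame('wrist'))"
```

```text
time_s: 19.05
ee_pos: [636.5, 25.6, 183.5]
ee_rot: [180.0, -0.0, 3.1]
force: [0.5, 0.2, -1.8]
gripper_width: 55.1
gripper_force: 35.0
time_s: 19.3
ee_pos: [636.1, 23.9, 183.2]
ee_rot: [180.0, 0.0, 3.2]
force: [-0.2, -0.3, -0.6]
gripper_width: 55.2
gripper_force: 35.0
19.3 [636.1  23.9 183.2] [180.    0.    3.2] F [-0.2 -0.3 -0.6] w 55.2 35.0
tool shift [  0.8  -0.7 115.2] yaw_now -86.8
```

View pics/w6.png

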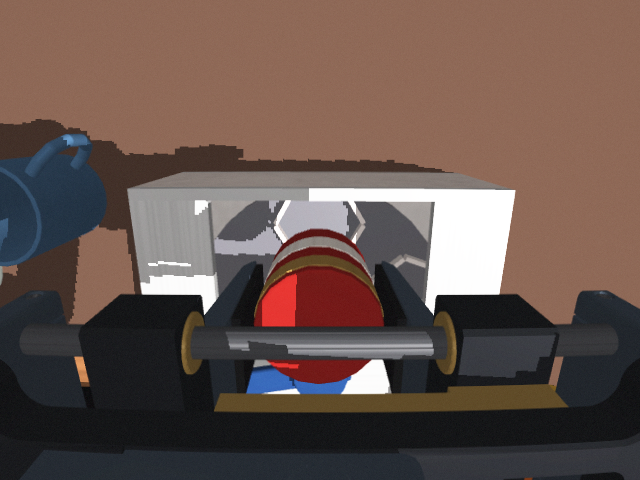

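The tin is upright in the jaws, centred on the bay hexagon (columns 275 to 363).

```bash
python3 -m crank '1 0.8 -0.7 30 0 0 0;1 0 0 40 0 0 0;1 0 0 25 0 0 0;1 0 0 10 0 0 0;1 0 0 6 0 0 0;1 0 0 0 0 0 0'; python3 -m crank '1 0 0 4 0 0 0;1 0 0 2 0 0 0;1 0 0 0 0 0 0'
```

```text
time_s: 20.15
ee_pos: [637.5, 24.7, 72.7]
ee_rot: [180.0, -0.1, 3.1]
force: [0.1, 0.7, -0.4]
gripper_width: 55.7
gripper_force: 35.0
time_s: 20.52
ee_pos: [637.0, 25.1, 66.1]
ee_rot: [180.0, -0.0, 3.1]
force: [-0.3, 0.2, -1.5]
gripper_width: 55.5
gripper_force: 35.0
```

```bash
python3 -m crank '1 0 0 1 0 0 0;-0.4 0 0 0 0 0 0;-0.4 0 0 0 0 0 0;-0.4 0 0 -15 0 0 0;-0.4 0 0 -60 0 0 0;-0.4 0 0 -60 0 0 0;-0.4 0 0 -10 0 0 0;-0.4 -33 -26.1 0 0 0 0;-0.4 -33 -26.1 0 0 0 0;-0.4 -33.4 -26.3 0 0 0 0' 40; python3 -c "
from h import *
st();cv2.imwrite('pics/w7.png',grab_frame('wrist'));cv2.imwrite('pics/s7.png',cv2.resize(grab_frame('scene')[200:380,220:460],(800,600)))
go([533.5,98.3,144]);st()"
```

```text
time_s: 21.78
ee_pos: [532.0, 98.5, 209.9]
ee_rot: [-180.0, 0.0, 3.1]
force: [0.8, -0.2, -0.2]
gripper_width: 63.6
gripper_force: 0.0
21.77 [532.   98.5 209.9] [-180.     0.     3.1] F [ 0.8 -0.2 -0.2] w 63.6 0.0
tool shift [ 3.8  1.5 66.2] yaw_now -86.7
21.88 [529.8  99.6 210.2] [-180.     0.2    3.3] F [ 0.5  0.2 -0.1] w 63.7 0.0
```

View pics/w7.png

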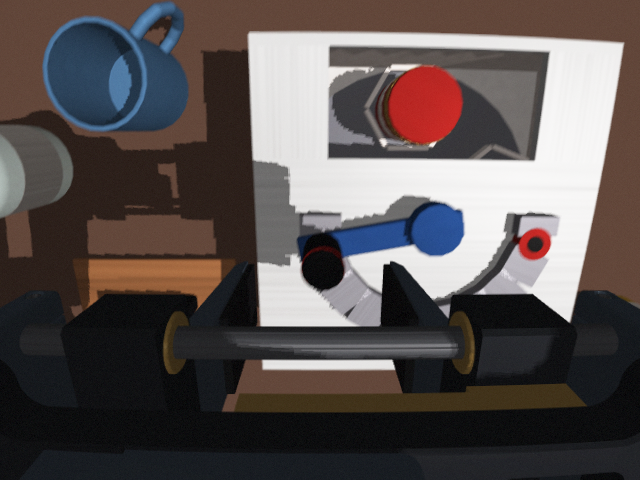

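The red tin is in the bay, top at (425,105); knob at (323,262).

```bash
python3 -m crank '-0.4 0 0 0 0 0 0;-0.4 0 0 30 0 0 0;-0.4 0 0 25 0 0 0;-0.4 0 0 11 0 0 0;-0.4 0 0 0 0 0 0;1 0 0 0 0 0 0;1 0 0 0 0 0 0;1 0 0 0 0 0 0;1 0 0 0 0 0 0;1 0 0 0 0 0 0' 40; python3 -m crank '1 0 0 -4 0 0 0;1 0 0 -5 0 0 0;1 0 0 -4 0 0 0;1 0 0 0 0 0 0'
```

```text
time_s: 23.12
ee_pos: [533.9, 95.8, 144.5]
ee_rot: [179.7, -0.1, 3.2]
force: [0.9, -7.0, 1.5]
gripper_width: 25.1
gripper_force: 40.0
time_s: 23.62
ee_pos: [533.8, 95.8, 155.9]
ee_rot: [179.7, 0.0, 3.2]
force: [3.8, -6.9, -7.2]
gripper_width: 25.8
gripper_force: 40.0
```

```bash
python3 -m crank '1 0 2.3 -1.5 0 0 0;1 0 0 0 0 0 0'; python3 -m crank '1 -10.87 2.67 0 0 0 -8;1 -10.87 2.67 0 0 0 -8;1 -10.87 2.67 0 0 0 -8;1 -10.87 2.67 0 0 0 -8;1 -10.87 2.67 0 0 0 -8;1 -10.87 2.67 0 0 0 -8;1 -10.87 2.67 0 0 0 -8;1 -10.87 2.67 0 0 0 -8;1 -10.87 2.67 0 0 0 -8;1 -10.87 2.67 0 0 0 -8'; python3 -m crank '1 0 0 0 0 0 0;1 0 0 0 0 0 0'
```

```text
time_s: 23.88
ee_pos: [533.6, 95.5, 157.7]
ee_rot: [180.0, 0.0, 3.1]
force: [3.0, -0.7, -8.4]
gripper_width: 25.4
gripper_force: 40.0
time_s: 25.12
ee_pos: [471.9, 13.6, 158.5]
ee_rot: [179.9, -0.1, 83.4]
force: [4.5, 0.6, -9.4]
gripper_width: 25.4
gripper_force: 40.0
time_s: 25.38
ee_pos: [472.0, 13.5, 158.5]
ee_rot: [179.9, -0.0, 83.0]
force: [4.8, -0.5, -8.2]
gripper_width: 25.1
gripper_force: 40.0
```

```bash
python3 -m crank '1 0 0 4 0 0 0;1 0 0 5 0 0 0;1 0 0 4 0 0 0;1 0 0 1 0 0 0;1 0 0 0 0 0 0'
```

```text
time_s: 26.0
ee_pos: [472.0, 13.5, 144.7]
ee_rot: [179.9, -0.0, 83.1]
force: [5.3, -0.1, -6.3]
gripper_width: 25.5
gripper_force: 40.0
```

```bash
python3 -m crank '-0.4 0 0 0 0 0 0;-0.4 0 0 0 0 0 0;-0.4 0 0 -35 0 0 0;-1 0 0 -55 0 0 0;-1 0 0 0 0 0 10;-1 0 0 0 0 0 10;-1 0 0 0 0 0 10;-1 0 0 0 0 0 10;-1 0 0 0 0 0 10;-1 0 0 0 0 0 10'; python3 -m crank '-1 0 0 0 0 0 10;-1 0 0 0 0 0 10;-1 -9.4 43.7 0 0 0 0;-1 -9.4 43.7 0 0 0 0;-1 -9.4 43.7 0 0 0 0;-1 -9.4 43.7 0 0 0 0;-1 -9.4 43.7 0 0 0 0;-1 -9.4 43.7 0 0 0 0;-1 0 0 0 0 0 0;-1 0 0 0 0 0 0'; python3 tin.py y yel1
```

```text
time_s: 27.25
ee_pos: [470.6, 13.4, 234.7]
ee_rot: [-180.0, 0.1, 22.8]
force: [0.7, 0.8, 0.1]
gripper_width: 91.1
gripper_force: 0.0
time_s: 28.5
ee_pos: [429.0, -250.9, 234.6]
ee_rot: [-179.9, 0.0, 3.1]
force: [-0.4, 0.5, -0.9]
gripper_width: 91.2
gripper_force: 0.0
28.5 [ 429.  -250.9  234.6] [-179.9    0.     3.1] F [-0.4  0.5 -0.9] w 91.2 0.0
px 320 221 area 1941 diam@66 51.9 world [ 428.8 -252.8]
tool shift [ -0.4   2.4 192.6] yaw_now -86.8
```

View pics/tin_yel1.png

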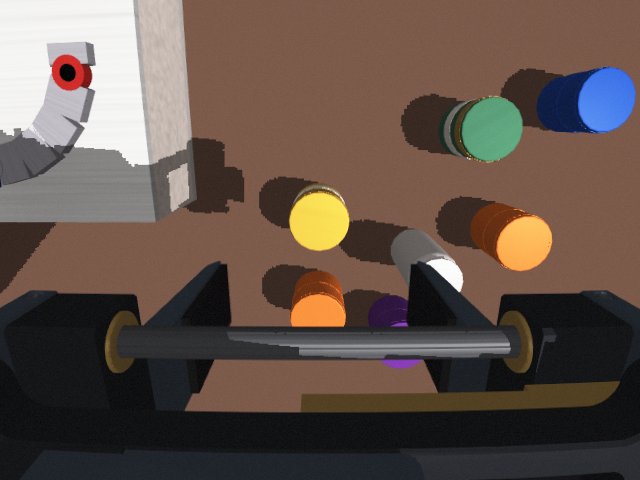

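Yellow tin at (320,220), clear of the orange look-alike (318,305) and the shaker (430,265).

```bash
python3 -m crank '-1 0.5 2.2 50 0 0 0;-1 0 0 55 0 0 0;-1 0 0 50 0 0 0;-1 0 0 25 0 0 0;-1 0 0 11 0 0 0;-1 0 0 0 0 0 0;1 0 0 0 0 0 0;1 0 0 0 0 0 0;1 0 0 0 0 0 0;1 0 0 0 0 0 0' 35; python3 -m crank '1 0 0 0 0 0 0;1 0 0 0 0 0 0'
```

```text
time_s: 29.8
ee_pos: [430.0, -253.4, 43.9]
ee_rot: [-180.0, -0.0, 3.1]
force: [-0.8, 2.2, 4.4]
gripper_width: 55.4
gripper_force: 35.0
time_s: 30.05
ee_pos: [430.1, -253.4, 43.9]
ee_rot: [-180.0, -0.0, 3.1]
force: [-0.4, 3.0, 4.5]
gripper_width: 55.4
gripper_force: 35.0
```

```bash
python3 -m crank '1 0 0 -15 0 0 0;1 0 0 -55 0 0 0;1 0 0 -55 0 0 0;1 0 0 -15 0 0 0;1 27.6 -33.2 0 0 0 0;1 27.6 -33.2 0 0 0 0;1 27.6 -33.2 0 0 0 0;1 27.6 -33.2 0 0 0 0;1 27.6 -33.2 0 0 0 0;1 27.6 -33.2 0 0 0 0' 40; python3 -m crank '1 27.6 -33.2 0 0 0 0;1 27.6 -33.2 0 0 0 0;1 0 0 0 0 0 0;1 0 0 0 0 0 0'; python3 -c "
from h import *
st();go([636.8,23.7,73]);cv2.imwrite('pics/w8.png',grab_frame('wrist'))"
```

```text
time_s: 31.3
ee_pos: [584.5, -44.7, 182.2]
ee_rot: [180.0, 0.1, 3.2]
force: [1.0, -0.2, -1.6]
gripper_width: 55.5
gripper_force: 40.0
time_s: 31.8
ee_pos: [635.1, 23.2, 182.2]
ee_rot: [180.0, 0.2, 3.2]
force: [0.2, -0.2, -2.2]
gripper_width: 55.3
gripper_force: 40.0
31.8 [635.1  23.2 182.2] [180.    0.2   3.2] F [ 0.2 -0.2 -2.2] w 55.3 40.0
tool shift [  2.1  -0.5 109.2] yaw_now -86.8
```

View pics/w8.png

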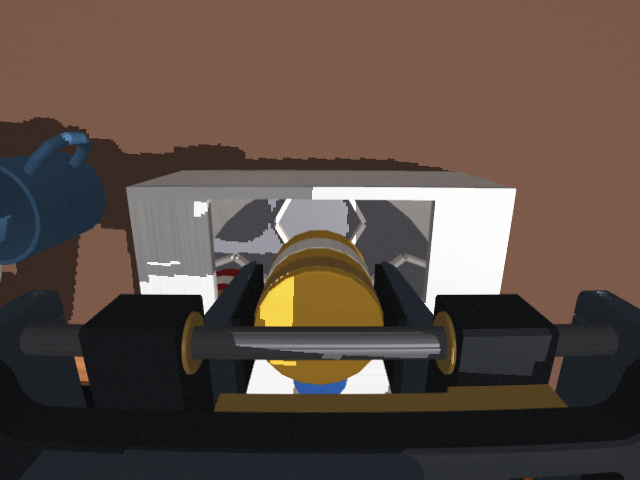

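Yellow tin held upright over the empty second bay (hexagon columns 275 to 363); the red tin shows at (230,280) in its bay.

```bash
python3 -m crank '1 1 -0.2 30 0 0 0;1 0 0 40 0 0 0;1 0 0 25 0 0 0;1 0 0 10 0 0 0;1 0 0 5 0 0 0;1 0 0 4 0 0 0;1 0 0 2 0 0 0;1 0 0 0 0 0 0'
```

```text
time_s: 32.85
ee_pos: [637.3, 23.9, 68.0]
ee_rot: [180.0, -0.0, 3.1]
force: [1.6, -0.2, -2.4]
gripper_width: 55.0
gripper_force: 40.0
```

```bash
python3 -m crank '1 0 0 2.3 0 0 0;-0.4 0 0 0 0 0 0;-0.4 0 0 0 0 0 0;-0.4 0 0 -15 0 0 0;-0.4 0 0 -60 0 0 0;-0.4 0 0 -60 0 0 0;-0.4 0 0 -10 0 0 0;-0.4 -55 0.5 0 0 0 0;-0.4 -55 0.5 0 0 0 0;-0.4 -56 0.5 0 0 0 0' 40; python3 -m crank '-0.4 0 0 0 0 0 0;-0.4 0 0 0 0 0 0'; python3 - <<'E'
from h import *
st();go([471.4,13.3,144.5]);im=grab_frame('wrist');cv2.imwrite('pics/w9.png',im)
print([(round(d["p"],2),np.round(d["point"])) for d in models.search_frame("tin3_mid","wrist")])
E
```

```text
time_s: 34.1
ee_pos: [469.3, 13.1, 210.0]
ee_rot: [180.0, 0.0, 3.1]
force: [-0.2, -0.2, -0.7]
gripper_width: 63.8
gripper_force: 0.0
time_s: 34.35
ee_pos: [472.0, 13.2, 210.8]
ee_rot: [180.0, -0.1, 3.1]
force: [-0.3, -0.5, 0.2]
gripper_width: 64.2
gripper_force: 0.0
34.35 [472.   13.2 210.8] [ 1.8e+02 -1.0e-01  3.1e+00] F [-0.3 -0.5  0.2] w 64.2 0.0
tool shift [-0.7 -0.1 66.3] yaw_now -86.9
[]
```

```bash
python3 - <<'E'
from h import *
im=cv2.imread('pics/w9.png');hsv=cv2.cvtColor(im,cv2.COLOR_BGR2HSV);H,S,V=[hsv[...,i].astype(int) for i in range(3)]
m=((H>22)&(H<34)&(S>150)&(V>90)).astype(np.uint8);n,lab,s,c=cv2.connectedComponentsWithStats(m)
for i in range(1,n):
    if s[i,4]>100:
        cs=cv2.findContours((lab==i).astype(np.uint8),0,1)[0];(u,v),r=cv2.minEnclosingCircle(max(cs,key=len))
        print(s[i],px2w("wrist",u,v,88).round(),np.linalg.norm(px2w("wrist",u-r,v,88)-px2w("wrist",u+r,v,88)))
E
python3 -m crank '-0.4 -0.5 0 30 0 0 0;-0.4 0 0 25 0 0 0;-0.4 0 0 11 0 0 0;-0.4 0 0 0 0 0 0;1 0 0 0 0 0 0;1 0 0 0 0 0 0;1 0 0 0 0 0 0;1 0 0 0 0 0 0;1 0 0 0 0 0 0' 40; python3 -m crank '1 0 0 -4 0 0 0;1 0 0 -5 0 0 0;1 0 0 -5.5 0 0 0;1 0 0 0 0 0 0'
```

```text
[ 280    0   76   49 2679] [634.  22.  88.] 52.936120835447994
time_s: 35.58
ee_pos: [470.9, 13.2, 144.5]
ee_rot: [180.0, -0.0, 3.1]
force: [-0.1, -0.8, 1.8]
gripper_width: 25.5
gripper_force: 40.0
time_s: 36.08
ee_pos: [470.9, 13.2, 158.8]
ee_rot: [180.0, -0.0, 3.1]
force: [2.4, 0.3, -7.9]
gripper_width: 25.4
gripper_force: 40.0
```

```bash
python3 -m crank '1 0.78 11.16 0 0 0 -8;1 0.78 11.16 0 0 0 -8;1 0.78 11.16 0 0 0 -8;1 0.78 11.16 0 0 0 -8;1 0.78 11.16 0 0 0 -8;1 0.78 11.16 0 0 0 -8;1 0.78 11.16 0 0 0 -8;1 0.78 11.16 0 0 0 -8;1 0.78 11.16 0 0 0 -8;1 0.78 11.16 0 0 0 -8'; python3 -m crank '1 0 0 0 0 0 0;1 0 0 0 0 0 0'; python3 -c "
import numpy as np
a=np.radians(99.81+160.43+3.1);print(551.3+80*np.cos(a),17.8+80*np.sin(a))"
```

```text
time_s: 37.33
ee_pos: [541.3, -62.7, 158.1]
ee_rot: [-179.9, 0.1, 83.3]
force: [1.7, -1.0, -8.1]
gripper_width: 25.8
gripper_force: 40.0
time_s: 37.58
ee_pos: [541.3, -62.6, 158.5]
ee_rot: [180.0, 0.1, 83.0]
force: [4.0, -4.2, -8.4]
gripper_width: 25.2
gripper_force: 40.0
542.0218124152831 -61.66014872338717
```

```bash
python3 -m crank '1 0 0 4 0 0 0;1 0 0 5 0 0 0;1 0 0 4 0 0 0;1 0 0 1 0 0 0;1 0 0 0 0 0 0'
```

```text
time_s: 38.2
ee_pos: [541.3, -62.6, 145.0]
ee_rot: [179.9, 0.1, 83.1]
force: [3.8, -5.1, -7.5]
gripper_width: 25.2
gripper_force: 40.0
```

```bash
python3 -m crank '-0.4 0 0 0 0 0 0;-0.4 0 0 0 0 0 0;-0.4 0 0 -35 0 0 0;-1 0 0 -55 0 0 0;-1 0 0 0 0 0 10;-1 0 0 0 0 0 10;-1 0 0 0 0 0 10;-1 0 0 0 0 0 10;-1 0 0 0 0 0 10;-1 0 0 0 0 0 10'; python3 -m crank '-1 0 0 0 0 0 10;-1 0 0 0 0 0 10;-1 -5.6 47.8 0 0 0 0;-1 -5.6 47.8 0 0 0 0;-1 -5.6 47.8 0 0 0 0;-1 -5.6 47.8 0 0 0 0;-1 -5.6 47.8 0 0 0 0;-1 -5.6 47.8 0 0 0 0;-1 -5.6 47.8 0 0 0 0;-1 0 0 0 0 0 0';python3 -m crank '-1 0 0 0 0 0 0'; python3 tin.py g gr1
```

```text
time_s: 39.45
ee_pos: [540.9, -61.5, 235.4]
ee_rot: [-180.0, -0.0, 22.8]
force: [-0.3, -0.4, -0.9]
gripper_width: 91.2
gripper_force: 0.0
time_s: 40.7
ee_pos: [519.8, -400.7, 234.6]
ee_rot: [180.0, 0.0, 2.9]
force: [0.1, 0.0, -0.4]
gripper_width: 91.2
gripper_force: 0.0
time_s: 40.83
ee_pos: [520.4, -397.3, 235.0]
ee_rot: [-179.9, -0.0, 3.1]
force: [-0.1, 0.2, 0.3]
gripper_width: 91.2
gripper_force: 0.0
40.83 [ 520.4 -397.3  235. ] [-179.9   -0.     3.1] F [-0.1  0.2  0.3] w 91.2 0.0
px 319 220 area 2626 diam@66 54.3 world [ 520.6 -398.4]
tool shift [-1.000e-01  1.600e+00  1.931e+02] yaw_now -86.8
```

View pics/tin_gr1.png

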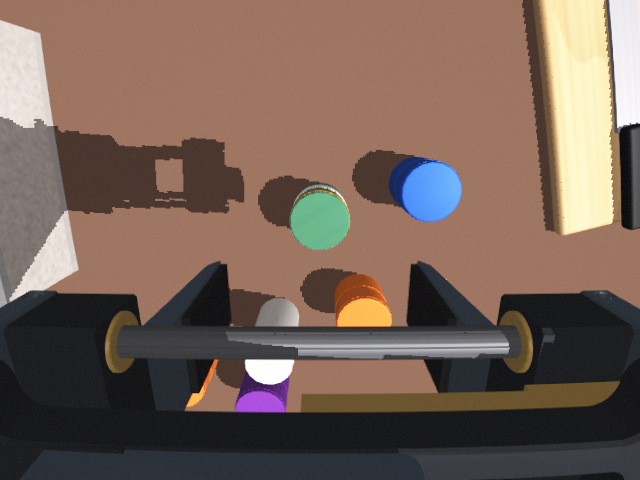

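Green tin with its white band at (319,219); blue look-alike at (425,188), orange at (363,300). I narrow the jaws to keep clear of the blue one.

```bash
python3 -m crank '-0.75 0.5 1.6 50 0 0 0;-0.75 0 0 55 0 0 0;-0.75 0 0 50 0 0 0;-0.75 0 0 25 0 0 0;-0.75 0 0 11 0 0 0;-0.75 0 0 0 0 0 0;1 0 0 0 0 0 0;1 0 0 0 0 0 0;1 0 0 0 0 0 0;1 0 0 0 0 0 0' 35; python3 -m crank '1 0 0 0 0 0 0;1 0 0 0 0 0 0'
```

```text
time_s: 42.12
ee_pos: [521.5, -399.6, 44.9]
ee_rot: [-180.0, -0.1, 3.1]
force: [-0.5, 3.2, 5.9]
gripper_width: 55.3
gripper_force: 35.0
time_s: 42.38
ee_pos: [521.4, -399.6, 44.8]
ee_rot: [-180.0, -0.1, 3.1]
force: [-1.4, 3.2, 6.9]
gripper_width: 55.8
gripper_force: 35.0
```

```bash
python3 -m crank '1 0 0 -15 0 0 0;1 0 0 -50 0 0 0;1 0 0 -55 0 0 0;1 0 0 -40 0 0 0;1 15.3 -46.3 0 0 0 0;1 15.4 -46.3 0 0 0 0;1 15.3 -46.3 0 0 0 0;1 15.4 -46.3 0 0 0 0;1 15.3 -46.3 0 0 0 0;1 15.4 -46.3 0 0 0 0' 40; python3 -m crank '1 15.3 -46.3 0 0 0 0;1 15.4 -46.3 0 0 0 0;1 15.3 -46.3 0 0 0 0;1 0 0 0 0 0 0;1 0 0 0 0 0 0'; python3 -c "
from h import *
st();go([636.8,23.9,74]);cv2.imwrite('pics/w10.png',grab_frame('wrist'))"
```

```text
time_s: 43.62
ee_pos: [598.1, -116.2, 204.2]
ee_rot: [180.0, -0.0, 3.1]
force: [0.2, -0.2, -2.8]
gripper_width: 55.4
gripper_force: 40.0
time_s: 44.25
ee_pos: [636.0, 23.3, 203.8]
ee_rot: [179.9, 0.0, 3.2]
force: [0.9, -0.3, -1.9]
gripper_width: 55.5
gripper_force: 40.0
44.25 [636.   23.3 203.8] [179.9   0.    3.2] F [ 0.9 -0.3 -1.9] w 55.5 40.0
tool shift [  0.9  -0.7 129.8] yaw_now -86.8
```

View pics/w10.png

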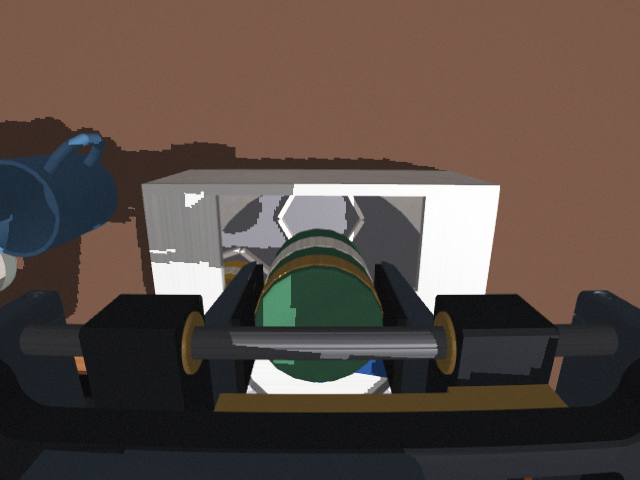

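Green tin is held upright over the empty third bay (columns 280 to 360), with the yellow tin visible at (235,265).

```bash
python3 -m crank '1 0.8 -0.5 50 0 0 0;1 0 0 40 0 0 0;1 0 0 25 0 0 0;1 0 0 12 0 0 0;1 0 0 5 0 0 0;1 0 0 3 0 0 0;1 0 0 1.5 0 0 0;1 0 0 0 0 0 0'
```

```text
time_s: 45.3
ee_pos: [637.2, 24.4, 67.8]
ee_rot: [180.0, -0.1, 3.1]
force: [-1.2, 0.2, -2.4]
gripper_width: 55.5
gripper_force: 40.0
```

```bash
python3 -m crank '1 0 0 1 0 0 0;-0.4 0 0 0 0 0 0;-0.4 0 0 0 0 0 0;-0.4 0 0 -15 0 0 0;-0.4 0 0 -55 0 0 0;-0.4 0 0 -60 0 0 0;-0.4 0 0 -40 0 0 0;-0.4 -27.8 -35.5 0 0 0 0;-0.4 -27.8 -35.5 0 0 0 -10;-0.4 -33.5 -30.1 0 0 0 -10'; python3 -m crank '-0.4 0 0 0 0 0 0'; python3 -c "
from h import *
st();go([429,262,235])"
```

```text
time_s: 46.55
ee_pos: [537.6, 115.2, 237.5]
ee_rot: [180.0, -0.1, 23.5]
force: [0.5, 0.9, -0.1]
gripper_width: 63.9
gripper_force: 0.0
time_s: 46.68
ee_pos: [535.9, 115.2, 237.9]
ee_rot: [-180.0, -0.1, 23.3]
force: [0.4, -0.6, 0.2]
gripper_width: 63.8
gripper_force: 0.0
46.67 [535.9 115.2 237.9] [-1.80e+02 -1.00e-01  2.33e+01] F [ 0.4 -0.6  0.2] w 63.8 0.0
tool shift [ -40.1 -177.1    2.8] yaw_now -66.7
```

```bash
python3 -m crank '-0.4 -10 -44.3 0 0 0 0;-0.4 -10 -44.3 0 0 0 0;-0.4 -10 -44.3 0 0 0 0;-0.4 -10 -44.3 0 0 0 -9.8;-0.4 0 0 0 0 0 -10;-0.4 0 0 0 0 0 -10;-0.4 0 0 0 0 0 -10;-0.4 0 0 0 0 0 -10;-0.4 0 0 0 0 0 -10;-0.4 0 0 0 0 0 -10'; python3 -m crank '-0.4 0 0 0 0 0 0;-0.4 0 0 0 0 0 0'; python3 - <<'E'
from h import *
st();p=pose();im=grab_frame("wrist");cv2.imwrite("pics/w11.png",im)
print([(round(d["p"],2),np.round(d["point"])) for d in models.search_frame("lid_grip","wrist")])
t=grab_frame("top");cv2.imwrite("pics/top11.png",t)
print([(round(d["p"],2),np.round(d["point"])) for d in models.search_frame("lid_grip","top")])
hsv=cv2.cvtColor(im,cv2.COLOR_BGR2HSV);H,S,V=[hsv[...,i].astype(int) for i in range(3)]
m=((H<20)&(H>8)&(S>130)&(V>150)).astype(np.uint8);n,lab,s,c=cv2.connectedComponentsWithStats(m)
i=1+np.argmax(s[1:,4]);print(s[i],c[i],px2w("wrist",*c[i],14,p))
# expected corners if not moved
g=np.array([429.3,269.8]);a=np.radians(3.1)
for x,y in((-47,-88),(-47,88),(47,88),(47,-88)): print(w2px("wrist",[g[0]+x*np.cos(a)-y*np.sin(a),g[1]+x*np.sin(a)+y*np.cos(a),14],p))
E
```

```text
time_s: 47.92
ee_pos: [433.0, 261.0, 237.1]
ee_rot: [179.9, -0.0, 93.2]
force: [-0.1, -0.1, -0.5]
gripper_width: 63.7
gripper_force: 0.0
time_s: 48.18
ee_pos: [432.3, 261.1, 236.6]
ee_rot: [179.9, -0.0, 92.7]
force: [-0.5, -0.4, -0.8]
gripper_width: 63.7
gripper_force: 0.0
48.17 [432.3 261.1 236.6] [179.9  -0.   92.7] F [-0.5 -0.4 -0.8] w 63.7 0.0
[(0.67, array([428., 280.,  12.]))]
[(0.77, array([433., 224.,  18.]))]
[270 117  92  41 305] [328.81311475 125.61311475] [438.35954988 346.10752388  14.        ]
[[275.1075702 278.0032635]]
[[268.37676593 113.38567993]]
[[362.78664684 112.70548567]]
[[358.80009803 277.4490883 ]]
```

View pics/w11.png

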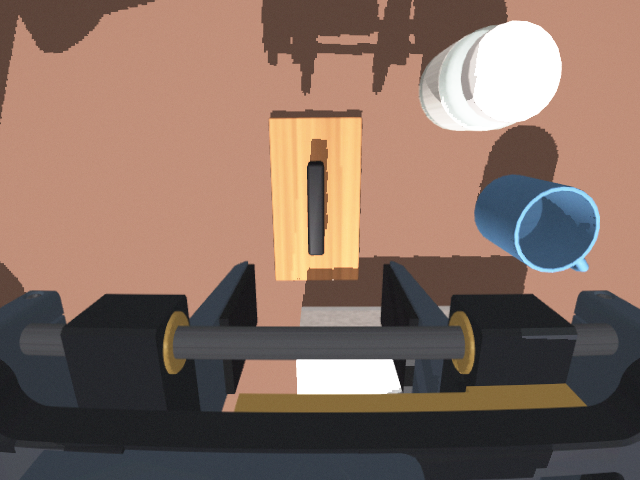

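Lid sits where I left it: plate corners (269,118), (361,118), (275,280), (358,279), handle from (316,162) to (316,254).

```bash
python3 -m crank '-0.4 4.3 -2.8 50 0 0 -0.3;-0.4 0 0 60 0 0 0;-0.4 0 0 50 0 0 0;-0.4 0 0 30 0 0 0;-0.4 0 0 13.5 0 0 0;-0.4 0 0 0 0 0 0;1 0 0 0 0 0 0;1 0 0 0 0 0 0;1 0 0 0 0 0 0;1 0 0 0 0 0 0' 50; python3 -m crank '1 0 0 0 0 0 0;1 0 0 0 0 0 0;1 0 0 0 0 0 0'
```

```text
time_s: 49.62
ee_pos: [428.8, 265.3, 33.1]
ee_rot: [180.0, -0.0, 93.2]
force: [0.2, 0.0, -0.2]
gripper_width: 26.8
gripper_force: 0.0
time_s: 50.0
ee_pos: [428.8, 265.3, 32.8]
ee_rot: [180.0, -0.0, 93.2]
force: [1.1, 0.7, 1.3]
gripper_width: 15.7
gripper_force: 50.0
```

```bash
python3 -m crank '1 0 0 -15 0 0 0;1 0 0 -50 0 0 0;1 0 0 -55 0 0 0;1 0 0 -55 0 0 0;1 0 0 -25 0 0 0;1 -32 23.8 0 0 0 0;1 -32 23.8 0 0 0 0;1 -32 23.8 0 0 0 0;1 -32 23.8 0 0 0 0;1 -32 23.8 0 0 0 0' 50;python3 -m crank '1 -32 23.8 0 0 0 0;1 -32 23.8 0 0 0 0;1 -32 23.8 0 0 0 0;1 0 0 0 0 0 0;1 0 0 0 0 0 0;1 0 0 0 0 0 0'
python3 - <<'E'
from h import *
st();go([633.1,20.1,140])
im=grab_frame("scene");cv2.imwrite("pics/s12.png",cv2.resize(im[170:390,200:480],(800,600),interpolation=cv2.INTER_CUBIC))
E
```

```text
time_s: 51.25
ee_pos: [556.6, 111.2, 233.1]
ee_rot: [-180.0, -0.0, 93.2]
force: [0.2, 0.1, -2.3]
gripper_width: 15.6
gripper_force: 50.0
time_s: 52.0
ee_pos: [632.4, 21.4, 233.0]
ee_rot: [-180.0, -0.0, 93.3]
force: [0.7, 0.0, -1.8]
gripper_width: 15.6
gripper_force: 50.0
52.0 [632.4  21.4 233. ] [-180.    -0.    93.3] F [ 0.7  0.  -1.8] w 15.6 50.0
tool shift [-1.4  0.7 93. ] yaw_now 3.3
```

View pics/s12.png

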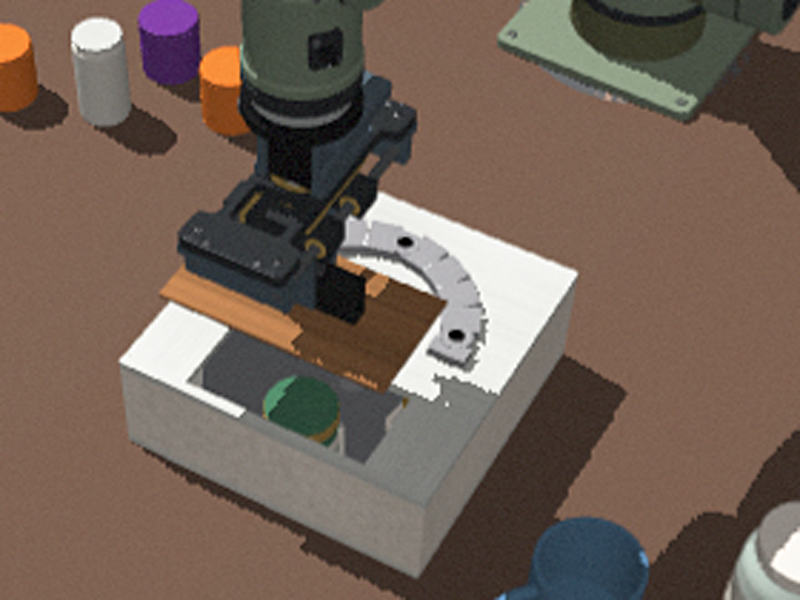

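The green tin stands upright in the bay at (300,410) and the lid is level above the opening. Lowering.

```bash
python3 -m crank '1 -0.8 0.5 40 0 0 0;1 0 0 35 0 0 0;1 0 0 10 0 0 0;1 0 0 5 0 0 0;1 0 0 3 0 0 0;1 0 0 0 0 0 0'; python3 -m crank '1 0 0 4 0 0 0;1 0 0 4 0 0 0;1 0 0 0 0 0 0'
```

```text
time_s: 52.8
ee_pos: [634.3, 19.7, 140.7]
ee_rot: [179.9, 0.0, 93.2]
force: [0.0, -0.2, -1.7]
gripper_width: 15.6
gripper_force: 50.0
time_s: 53.18
ee_pos: [633.4, 19.6, 131.3]
ee_rot: [-179.9, 0.0, 93.2]
force: [0.2, 0.2, -2.8]
gripper_width: 15.5
gripper_force: 50.0
```

```bash
python3 -m crank '1 0 0 0.8 0 0 0;1 0 0 0 0 0 0';python3 -m crank '-0.4 0 0 0 0 0 0;-0.4 0 0 0 0 0 0;-0.4 0 0 0 0 0 0;-0.4 0 0 -20 0 0 0;-0.4 0 0 -50 0 0 0;-0.4 0 0 -40 0 0 0;-0.4 -20 -40 0 0 0 0;-0.4 -20 -40 0 0 0 0;-0.4 0 0 0 0 0 0;-0.4 0 0 0 0 0 0'; python3 - <<'E'
from h import *
st();p=pose();im=grab_frame("wrist");cv2.imwrite("pics/w13.png",im)
K=("lid_grip","knob","shaker_mid","mug_mid","jar_mid")
for n in K[:2]: print(n,[(round(d["p"],2),np.round(d["point"])) for d in models.search_frame(n,"wrist")])
hsv=cv2.cvtColor(im,cv2.COLOR_BGR2HSV);H,S,V=[hsv[...,i].astype(int) for i in range(3)]
m=((H<20)&(H>6)&(S>140)&(V>90)).astype(np.uint8);m[290:]=0;m=cv2.morphologyEx(m,cv2.MORPH_OPEN,np.ones((5,5)));n,lab,s,c=cv2.connectedComponentsWithStats(m)
for i in range(1,n):
    if s[i,4]>800:
        cs=cv2.findContours((lab==i).astype(np.uint8),0,1)[0];r=cv2.minAreaRect(max(cs,key=len));print(s[i]);print([px2w("wrist",*q,112,p)[:2].round(1).tolist() for q in cv2.boxPoints(r)])
a=np.radians(3.1);C=np.array([551.3,17.8])
print("expect corners",[(C+[x*np.cos(a)-y*np.sin(a),x*np.sin(a)+y*np.cos(a)]).round(1).tolist() for x,y in((36,-88),(36,88),(130,88),(130,-88))])
h=C+80*np.array([np.cos(a+4.542),np.sin(a+4.542)])
print("knob px if home 170/179",w2px("wrist",[[*h,170],[*h,179.5]],p))
dk=((V<60)).astype(np.uint8);print([ (s_.tolist()) for s_ in cv2.connectedComponentsWithStats(dk)[2] if 400<s_[4]<5000])
t=grab_frame("top");cv2.imwrite("pics/top13.png",t)
for n in K: print(n,[(round(d["p"],2),np.round(d["point"])) for d in models.search_frame(n,"top")])
E
```

```text
time_s: 53.42
ee_pos: [633.8, 19.7, 131.0]
ee_rot: [180.0, 0.0, 93.2]
force: [0.7, -0.1, -1.9]
gripper_width: 15.8
gripper_force: 50.0
time_s: 54.68
ee_pos: [556.8, -24.7, 241.4]
ee_rot: [179.9, -0.0, 93.2]
force: [0.4, -0.8, 0.5]
gripper_width: 64.0
gripper_force: 0.0
54.67 [556.8 -24.7 241.4] [179.9  -0.   93.2] F [ 0.4 -0.8  0.5] w 64.0 0.0
lid_grip [(0.74, array([624.,  35., 111.])), (0.3, array([550., -18., 132.])), (0.2, array([540., -54., 168.]))]
knob [(0.72, array([540., -59., 173.]))]
[  357    64   130   219 13854]
[[591.1, -67.5], [581.7, 106.2], [673.5, 110.3], [698.6, -65.6]]
expect corners [[592.0, -68.1], [582.5, 107.6], [676.4, 112.7], [685.9, -63.0]]
knob px if home 170/179 [[294.79557966 303.49769389]
 [293.94994693 309.87525769]]
[[193, 0, 264, 5, 746], [406, 121, 44, 129, 4282], [279, 266, 34, 28, 544], [277, 285, 35, 34, 504]]
lid_grip [(0.85, array([620.,  86., 114.]))]
knob []
shaker_mid [(0.56, array([ 383., -352.,   97.]))]
mug_mid [(0.64, array([654., 274.,  40.]))]
jar_mid [(0.58, array([556., 374., 122.])), (0.27, array([653., 271.,  37.])), (0.25, array([528., 104., 109.]))]
```

```bash
python3 -c "
from h import *
print(env.job_done())"
```

```text
the job is handed in; nothing more can be done
None
```

I handed the job in at about 55 s of the 210 s allowed: red, yellow and green tins stowed in bays 0, 1 and 2, the pin in the red-ringed home hole, and the lid back down in the opening. The mug, jar and shaker were not moved. My last checks of the lid height and the pin came from measured positions rather than a viewed picture, and the judging result was not shown.

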